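# Clear the off-cut pile into the sorting bins

### The arm

A 6-joint arm with a two-finger parallel gripper is mounted at the origin on a cart in front of the work surface, level with it; the furniture and walls round the work are solid. World frame = base frame: x ahead of the robot, y to its left, z up, the work surface at z = 0. Lengths are in m, angles in rad, forces in N, time in s.
With the tool pointing down it reaches from about 0.35 to 0.725 m from the base axis. Payload 6 kg.
Tool frame: the origin (TCP) lies where the fingers leave the gripper's body, on its centre line; the fingertips stand 73 mm ahead of it and the grasp point (between the pads) lies 54 mm ahead of it; z points along the fingers, y is the line along which they close (so a half turn about z gives the same grasp; the last joint's range is limited). The gripper opens to 85 mm and grips with 20 to 120 N. Pads are 22 mm wide; open, the fingers measure 114 mm over their backs; the gripper's body (76 mm by 85 mm) begins 54 mm behind the grasp point. The pads swing forward as they close: fully open they stand 13 mm farther back than shut.
Start: joints at [-0.953, 0.04, 0.085, 0, -1.615, -0.334], TCP at [0.168, -0.576, 0.304] pointing down, gripper open.
Joint ranges: [-2.56, 2.56], [-1.29, 2.01], [-1.08, 1.49], [-3.29, 1.98], [-2.81, -0.18], [-2.99, 2.99]. Speed limits (rad/s): [2.57, 2.57, 3.01, 3.14, 3.14, 3.14].

### API

Orientations are given as a rotation vector (axis times angle).
In Python, from plant import observe, get_image, finish_job gives the robot as it stands.
- The arm moves only by the tool apply_moves, never from a script. Its arguments are lists of equal length, an entry for each row: "delta_pos": the shift along the tool's x, y, z as a fraction of full scale, a list of three; "rot": the turn, a rotation vector about the tool's x, y, z as a fraction of full scale, a list of three; "gripper": the finger opening in mm, from 0 to 85.4. In form: {"delta_pos": [[dx, dy, dz], ...], "rot": [[rx, ry, rz], ...], "gripper": [gripper, ...]}. A call has exactly 8 rows; each row shifts and turns the commanded pose from where the row before left it, along the tool's axes as they then stand; what a row does not reach is not made up. Full scale, the value 1, is 0.02 m for a shift and 0.1 rad for a turn. A row lasts 1/10 s, in which the tool goes at most 50 mm and 8.59 degrees, less where a joint would pass 70% of its speed; a pose out of reach is approached as far as the arm can. A call with a number of a shift or a turn outside -1 to 1 is refused whole. A call with a gripper value outside its range is refused whole. The fingers move at their own pace and stop on an object; "grip_force" is the grip in N (left out, the last holds). Time passes only in rows, so rows that do not move let the fingers close, or fill a call up. It gives the time, the measured TCP pose, the force, the opening and the grip force at its end, in the units of the state.
- observe(): the state, without advancing time (a new reading comes with each control period).
- get_image(name): name is "side" or "top" or "wrist"; returns a dict with "image" (400x640x3 uint8, blue, green, red), "range_z" (400x640 float32, m along the optical axis (not along the pixel's ray), 0 where there is no reading), "fx", "fy", "cx", "cy" (pixels), "distortion" ([k1, k2, p1, p2, k3] as OpenCV has them; the pictures are not rectified), "position" and "rotation" of the camera in the world. Camera axes: x right, y down, z forward; pixel columns grow to the right and rows downward; lengths in m; the calibration is good to about 2 mm. A picture is of the moment at which its call begins.
- finish_job(): hands the job in; it is judged then, once.
The state is a dict: "t": time; "joints": joint angles; "joint_velocities": joint speeds; "joint_torque": joint torques, N m; "ee_pos": TCP position; "eef_rot": TCP orientation; "wrist_force": force on the tool from outside, world axes, zero at the start; "moment": the same for the moment, N m; "gripper_width": finger opening in m; "gripper_force": force on a finger pad.
Only numpy, scipy, OpenCV 4.12 (cv2) and the standard library are available. Lean on these libraries where they do the work, as an engineer would, in place of code of your own. Each camera call takes 0.05 s, during which the arm holds its last target. There are 200 camera calls.

### The job

Take the pile on the bench apart from the top down, without shifting the sanding block at the bottom until it is bare: put the thin striped off-cut in the red bin, then the square off-cut in the yellow bin, then the oblong drilled off-cut in the blue bin, each lying flat on the bin's floor as it lay in the pile, same side up. Then park the bare sanding block the same way up on the cork mat, centred and with its long side along the mat's long side. Do not disturb the screw jar or the glue bottle.

Things in the scene. Friction and masses are not known exactly. Their poses are not given: they have to be found in the camera images.
- thin_offcut: small thin pale wood off-cut with striped grain, 30 x 62 x 12 mm (x, y, z), about 20 g; origin at the centre of its underside, long side along its y, z up. At the start it is the top of the pile, lying on the square off-cut (its ends overhang by about 6 mm), roughly parallel to it.
- square_offcut: square pale wood off-cut, 50 x 50 x 19 mm, about 30 g; origin at the centre of its underside, z up, sides along x and y. At the start it lies on the drilled off-cut, under the thin one.
- drilled_offcut: oblong pale wood off-cut with a dark drilled hole near one end (hidden by the square one at first), 42 x 90 x 18 mm (x, y, z), about 50 g; origin at the centre of its underside, long side along its y, z up. At the start it lies along the middle of the sanding block's top, its long side along the block's, under the square one.
- sanding_block: brown cork sanding block wrapped in paper, 104 x 64 mm (x, y), its top 28 mm above its origin, about 120 g; origin near the centre of its underside (its solid foot is about 2 mm above the origin, so the origin is about 2 mm below what it stands on); long side along its x, z up. Bottom of the pile at the start, standing on the bench.
- bin_red: red plastic bin, open on top, fixed. Outer 124 x 116 x 30 mm (x, y, z), walls and floor 3 mm (118 x 110 mm inside). Origin: centre of its underside, 6 mm above the bench; wall tops 36 mm above the bench. x, y along the walls, z up; white label on the -x wall. The three bins stand in any order side by side along y, 117.5 mm apart, in a low plywood tray (140 x 366 x 18 mm).
- bin_yellow: yellow plastic bin, open on top, fixed. Outer 124 x 116 x 30 mm (x, y, z), walls and floor 3 mm (118 x 110 mm inside). Origin: centre of its underside, 6 mm above the bench; wall tops 36 mm above the bench. x, y along the walls, z up; white label on the -x wall. The three bins stand in any order side by side along y, 117.5 mm apart, in a low plywood tray (140 x 366 x 18 mm).
- bin_blue: blue plastic bin, open on top, fixed. Outer 124 x 116 x 30 mm (x, y, z), walls and floor 3 mm (118 x 110 mm inside). Origin: centre of its underside, 6 mm above the bench; wall tops 36 mm above the bench. x, y along the walls, z up; white label on the -x wall. The three bins stand in any order side by side along y, 117.5 mm apart, in a low plywood tray (140 x 366 x 18 mm).
- cork_mat: flat rectangular cork mat, fixed, 130 x 90 x 4 mm (x, y, z), its top 4 mm above its origin; origin at the centre of its underside on the bench, long side along its x, z up.
- screw_jar: bystander: clear jar of screws with a red lid, 60 mm across, 74 mm high, standing loose near the work; origin at the centre of its underside.
- glue_bottle: bystander: white glue bottle with an orange nozzle, 41 x 56 x 145 mm, standing loose beside the work; origin at the centre of its underside.
Not all that is in view belongs to the job. Leave any green or turquoise look-alike of the sanding_block alone. What is shaped like the square_offcut but purple is not meant.

How it is judged:
On the way, in this order (a step that is already met when the one before it is completed fails the run):
1. the thin off-cut lies released, flat in the red bin (x of thin_offcut in the frame of bin_red between -0.05 and 0.05 m and y of thin_offcut in the frame of bin_red between -0.05 and 0.05 m and z of thin_offcut in the frame of bin_red between -0.003 and 0.008 m and angle between thin_offcut's own z axis and vertical below 0.12 rad and contact force between thin_offcut and the fingers below 0.05 N), for 0.2 s.
2. the square off-cut lies released, flat in the yellow bin (x of square_offcut in the frame of bin_yellow between -0.05 and 0.05 m and y of square_offcut in the frame of bin_yellow between -0.05 and 0.05 m and z of square_offcut in the frame of bin_yellow between -0.003 and 0.008 m and angle between square_offcut's own z axis and vertical below 0.12 rad and contact force between square_offcut and the fingers below 0.05 N), for 0.2 s.
3. the drilled off-cut lies released, flat in the blue bin (x of drilled_offcut in the frame of bin_blue between -0.05 and 0.05 m and y of drilled_offcut in the frame of bin_blue between -0.05 and 0.05 m and z of drilled_offcut in the frame of bin_blue between -0.003 and 0.008 m and angle between drilled_offcut's own z axis and vertical below 0.12 rad and contact force between drilled_offcut and the fingers below 0.05 N), for 0.2 s.
4. the sanding block lies released, centred and square on the cork mat (x of sanding_block in the frame of cork_mat between -0.014 and 0.014 m and y of sanding_block in the frame of cork_mat between -0.014 and 0.014 m and z of sanding_block in the frame of cork_mat below 0.009 m and angle between sanding_block's own z axis and vertical below 0.12 rad and angle between the x axis of sanding_block and the x axis of cork_mat, either way round below 0.28 rad and contact force between sanding_block and the fingers below 0.05 N), for 0.2 s.
At the end, for the whole second after the job is handed in: Thin off-cut flat, same side up, on the floor of the red bin, square one in the yellow, drilled one in the blue (within 5 mm of the floor, tilt < 0.12); sanding block same way up on the cork mat, within 14 mm of its centre each way, long sides within 0.28 rad; all released, at rest (all of step 1 and all of step 2 and all of step 3 and all of step 4 and linear speed of each of thin_offcut, square_offcut, drilled_offcut, sanding_block below 0.02 m/s); the robot touches nothing.
It fails at once if the sanding block is shifted by more than 25 mm before all three off-cuts are in their bins (distance of sanding_block from where it was at the start of the episode above 0.025 m and not ((x of thin_offcut in the frame of bin_red between -0.05 and 0.05 m and y of thin_offcut in the frame of bin_red between -0.05 and 0.05 m and z of thin_offcut in the frame of bin_red between -0.003 and 0.008 m and angle between thin_offcut's own z axis and vertical below 0.12 rad) and (x of square_offcut in the frame of bin_yellow between -0.05 and 0.05 m and y of square_offcut in the frame of bin_yellow between -0.05 and 0.05 m and z of square_offcut in the frame of bin_yellow between -0.003 and 0.008 m and angle between square_offcut's own z axis and vertical below 0.12 rad) and (x of drilled_offcut in the frame of bin_blue between -0.05 and 0.05 m and y of drilled_offcut in the frame of bin_blue between -0.05 and 0.05 m and z of drilled_offcut in the frame of bin_blue between -0.003 and 0.008 m and angle between drilled_offcut's own z axis and vertical below 0.12 rad))).
It fails at once if the screw jar is shoved by more than 20 mm or knocked over (distance of screw_jar from where it was at the start of the episode above 0.02 m or angle between screw_jar's own z axis and vertical above 0.35 rad).
It fails at once if the glue bottle is shoved by more than 20 mm or knocked over (distance of glue_bottle from where it was at the start of the episode above 0.02 m or angle between glue_bottle's own z axis and vertical above 0.35 rad).
It also fails if it takes over 99 s, if anything falls off the work surface, if the arm or the gripper's body presses on something with over 40 N, if the wrist force passes 120 N, or if a joint passes its speed limit or range.

## Working session

There is one attempt and no reset: what is moved stays moved. The work goes in short steps, Python scripts to look and compute and a tool call to move; the robot and the scene stay as the last step left them, time stands still between calls to the robot, and variables do not carry over. Pictures are saved under pics/ and viewed, at most 14 in all, crops included, and the job is handed in when it is done.

Besides the shell and the picture viewer there is one more tool, called as name(argument=value, ...) on one line, values as JSON. apply_moves: Moves the arm, as the interface text tells. Shift numbers are shares of 0.02 m and turn numbers shares of 0.1 rad, none past 1 either way. Its arguments: {"type":"object","properties":{"delta_pos":{"type":"array"},"rot":{"type":"array"},"gripper":{"type":"array"},"grip_force":{"type":"number"}},"required":["delta_pos","rot","gripper"]}

```bash
mkdir -p pics; cat > h.py <<'E'
import numpy as np, cv2
from plant import observe, get_image, finish_job
from scipy.spatial.transform import Rotation as R
def rot(d):
    r=np.array(d['rotation'],float)
    return r if r.shape==(3,3) else (R.from_rotvec(r).as_matrix() if r.size==3 else R.from_quat(r).as_matrix())
def cloud(d):
    K=np.array([[d['fx'],0,d['cx']],[0,d['fy'],d['cy']],[0,0,1]])
    v,u=np.mgrid[0:400,0:640]
    p=cv2.undistortPoints(np.stack([u,v],-1).reshape(-1,1,2).astype(np.float64),K,np.array(d['distortion'],float)).reshape(400,640,2)
    z=d['range_z']; c=np.dstack([p[...,0]*z,p[...,1]*z,z])
    w=c@rot(d).T+np.array(d['position']); w[z==0]=np.nan
    return w
E
python3 - <<'E'
from h import *
for n in ['top','side']:
    d=get_image(n); cv2.imwrite(f'pics/{n}0.png',d['image']); np.savez(f'{n}0.npz',w=cloud(d),im=d['image'])
    print(n,d['position'],d['rotation'])
s=observe(); print(s['ee_pos'],s['eef_rot'],s['t'],s['gripper_width'])
print(R.from_rotvec(s['eef_rot']).as_matrix().round(3))
E
```

```text
top [ 0.26538626 -0.02185318  1.41500805] [-2.17585381  2.11033691 -0.17088165]
side [ 0.11014707 -0.84096357  0.55870417] [-2.01851328  0.5030234  -0.26472796]
[ 0.16802956 -0.57581848  0.30297689] [ 4.44212490e-01 -3.10968220e+00 -2.42912898e-03] 0.1 0.08520542936256498
[[-0.96  -0.28  -0.001]
 [-0.28   0.96   0.001]
 [ 0.     0.002 -1.   ]]
```

View pics/top0.png

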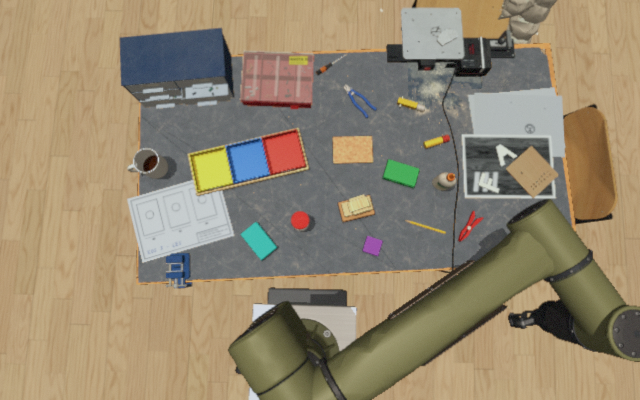

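View pics/side0.png

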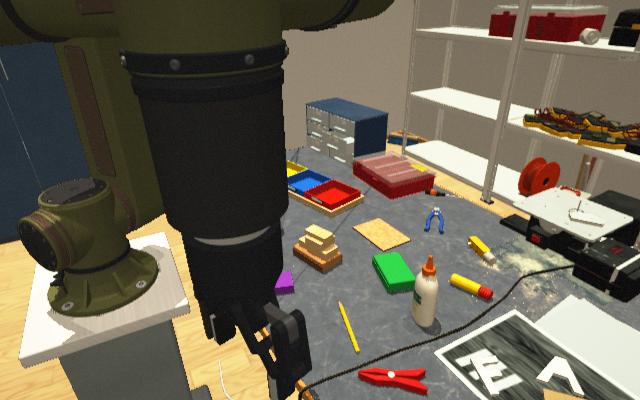

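Top view: the pile is at (356,207) and the mat at (352,150). The bins are yellow (212,169), blue (249,159) and red (286,152). The jar is at (300,221) and the glue bottle at (446,180). Candidates for the block are brown (356,210), green (401,173) and turquoise (258,240); the brown one under the pile fits. For the square off-cut they are the pale one in the pile and the purple one at (373,245); the pale one fits.

```bash
cat >> h.py <<'E'
def rect(P):
    (c,s,a)=cv2.minAreaRect((P[:,:2]*1000).astype(np.float32))
    if s[0]<s[1]: s=(s[1],s[0]); a+=90
    return np.round(c,1),np.round(s,1),round((a+90)%180-90,1)   # mm, long/short, long-axis angle deg
E
python3 - <<'E'
from h import *
f=np.load('top0.npz'); w,im=f['w'],f['im']; hsv=cv2.cvtColor(im,cv2.COLOR_BGR2HSV)
def reg(u0,u1,v0,v1,m): 
    k=np.zeros((400,640),bool); k[v0:v1,u0:u1]=1; return w[k&m]
z=w[...,2]; H,S,V=hsv[...,0],hsv[...,1],hsv[...,2]
print('bench z',np.nanmedian(w[190:200,320:335,2]))
for lo,hi in [(.005,.036),(.036,.05),(.05,.068),(.068,.09)]:
    P=reg(325,385,185,230,(z>lo)&(z<hi)); print('pile',lo,len(P),np.round(np.median(P[:,2]),4) if len(P) else 0,rect(P) if len(P)>4 else '')
P=reg(325,380,130,168,(H<25)&(S>80)&(V>120)); print('mat',np.median(P[:,2]),rect(P))
for n,u in [('y',(190,232)),('b',(228,270)),('r',(264,308))]:
    m={'y':(H>20)&(H<35)&(S>200),'b':(H>95)&(H<125)&(S>150),'r':((H<6)|(H>174))&(S>170)}[n]
    P=reg(*u,125,195,m); print(n,rect(P),np.median(P[:,2]))
P=reg(285,320,205,235,(z>.06)); print('jar',rect(P),P[:,2].max())
P=reg(425,465,165,200,(z>.03)); print('glue',rect(P),P[:,2].max())
P=reg(380,425,155,192,(z>.01)); print('green',rect(P),P[:,2].max())
P=reg(360,388,232,260,(z>.01)); print('purple',rect(P),P[:,2].max())
c=cv2.resize(im[180:240,310:390],None,fx=8,fy=8,interpolation=cv2.INTER_CUBIC); cv2.imwrite('pics/pile.png',c)
E
```

```text
bench z 0.0011695450169070254
pile 0.005 450 0.02 (array([ 459.3, -149.4]), array([189. , 141.2]), -88.2)
pile 0.036 126 0.0454 (array([ 456.3, -151.4]), array([90. , 44.1]), -74.8)
pile 0.05 114 0.0635 (array([ 458.9, -148.8]), array([84.6, 50. ]), -71.5)
pile 0.068 215 0.0764 (array([ 458.5, -153.3]), array([63.1, 43.3]), -72.0)
mat nan (array([ 648.6, -139.5]), array([129.2,  90.5]), -87.0)
y (array([589.6, 345.2]), array([142.7,  69.3]), -28.8) 0.022429993392058867
b (array([595.3, 196.8]), array([124.1, 110.7]), 15.3) 0.011092721151050866
r (array([627.5,  82.2]), array([124.3, 112.5]), 16.2) 0.011687015911938103
jar (array([406.6,  21.7]), array([51.3, 51.2]), 2.7) 0.08378600936639158
glue (array([ 541.5, -419.3]), array([54.1, 39. ]), 55.1) 0.1459220611480747
green (array([ 561.7, -288.6]), array([130.1,  93.8]), 66.9) 0.03573122864040412
purple (array([ 339. , -203.6]), array([50., 50.]), 73.7) 0.027054581152558432
```

View pics/pile.png

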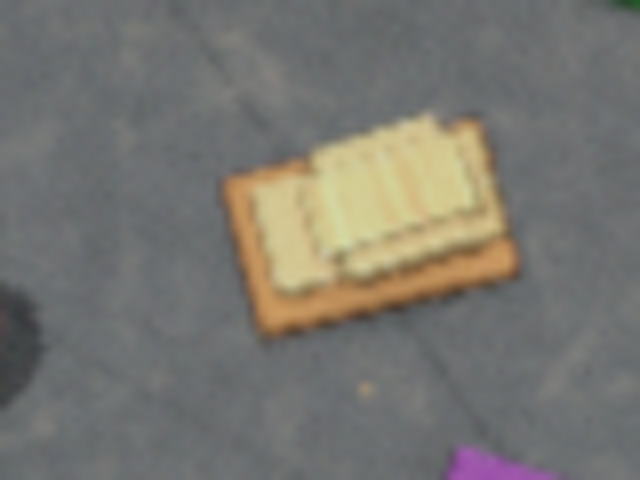

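The crop confirms the target: a striped thin piece on a square one, on an oblong one, on the brown block, with long sides at about -74°. One tool yaw, with the closing axis at 196°, suits the pile, the bins and the mat. I'll move above the pile and turn.

apply_moves(delta_pos=[[-0.82,0.68,0],[-0.82,0.68,0],[-0.82,0.68,0],[-0.82,0.68,0],[-0.82,0.68,0],[-0.82,0.68,0],[-0.82,0.68,0],[-0.82,0.68,0]], rot=[[0,0,0],[0,0,0],[0,0,0],[0,0,0],[0,0,0],[0,0,0],[0,0,0],[0,0,0]], gripper=[85,85,85,85,85,85,85,85], grip_force=30)

```text
t: 0.9
ee_pos: [0.2639, -0.4339, 0.3034]
eef_rot: [0.444, -3.11, -0.001]
wrist_force: [-0.2, -0.5, -0.5]
gripper_width: 0.0851
gripper_force: 0.0
```

apply_moves(delta_pos=[[-0.82,0.68,0],[-0.82,0.68,0],[-0.82,0.68,0],[-0.82,0.68,0],[-0.82,0.68,0],[-0.82,0.68,0],[-0.82,0.68,0],[-0.82,0.68,0]], rot=[[0,0,0],[0,0,0],[0,0,0],[0,0,0],[0,0,0],[0,0,0],[0,0,0],[0,0,0]], gripper=[85,85,85,85,85,85,85,85])

```text
t: 1.7
ee_pos: [0.3593, -0.2927, 0.3035]
eef_rot: [0.444, -3.11, -0.001]
wrist_force: [-0.1, 1.5, 0.7]
gripper_width: 0.0849
gripper_force: 0.0
```

apply_moves(delta_pos=[[-0.82,0.68,0],[-0.82,0.68,0],[-0.82,0.68,0],[-0.82,0.68,0],[-0.82,0.68,0],[-0.82,0.68,0],[-0.82,0.68,0],[-0.82,0.68,0]], rot=[[0,0,0],[0,0,0],[0,0,0],[0,0,0],[0,0,0],[0,0,0],[0,0,0],[0,0,0]], gripper=[85,85,85,85,85,85,85,85])

```text
t: 2.5
ee_pos: [0.4548, -0.1516, 0.3035]
eef_rot: [0.444, -3.109, -0.001]
wrist_force: [-0.0, -0.6, -0.3]
gripper_width: 0.0851
gripper_force: 0.0
```

apply_moves(delta_pos=[[0,0,0],[0,0,0],[0,0,0],[0,0,0],[0,0,0],[0,0,0],[0,0,0],[0,0,0]], rot=[[0,0,-0.98],[0,0,-0.98],[0,0,-0.98],[0,0,-0.98],[0,0,-0.98],[0,0,-0.98],[0,0,-0.98],[0,0,-0.98]], gripper=[85,85,85,85,85,85,85,85])

```text
t: 3.3
ee_pos: [0.4544, -0.1524, 0.3035]
eef_rot: [1.604, -2.701, -0.001]
wrist_force: [0.1, 0.5, -0.2]
gripper_width: 0.0848
gripper_force: 0.0
```

apply_moves(delta_pos=[[0,0,0],[0,0,0],[0,0,0],[0,0,0],[0,0,0],[0,0,0],[0,0,0],[0,0,0]], rot=[[0,0,-0.98],[0,0,-0.98],[0,0,-0.98],[0,0,-0.98],[0,0,-0.98],[0,0,-0.98],[0,0,-0.98],[0,0,-0.98]], gripper=[85,85,85,85,85,85,85,85])

```text
t: 4.1
ee_pos: [0.4543, -0.1524, 0.3035]
eef_rot: [2.514, -1.883, -0.001]
wrist_force: [0.3, 0.7, 0.2]
gripper_width: 0.0852
gripper_force: 0.0
```

```bash
cat >> h.py <<'E'
def st():
    s=observe(); M=R.from_rotvec(s['eef_rot']).as_matrix()
    print('t',round(s['t'],2),'pos',np.round(s['ee_pos'],4),'yaw_y',round(np.degrees(np.arctan2(M[1,1],M[0,1])),2),'tilt',np.round(M[:2,2],4),'w',round(s['gripper_width'],4),'F',np.round(s['wrist_force'],1),'q1,q6',np.round(np.array(s['joints'])[[0,5]],2))
    return s,M
def go(x,y,z):   # total move in tool units (1=20mm)
    s,M=st(); print('units',np.round(M.T@(np.array([x,y,z])-s['ee_pos'])/.02,2))
E
python3 - <<'E'
from h import *
d=get_image('wrist'); cv2.imwrite('pics/wr1.png',d['image']); np.savez('wr1.npz',w=cloud(d),im=d['image'])
st(); print(d['position'],d['fx'])
w=cloud(d); z=w[...,2]
for lo,hi in [(.018,.034),(.038,.05),(.055,.068),(.069,.085)]:
    m=(z>lo)&(z<hi)&(abs(w[...,0]-.457)<.09)&(abs(w[...,1]+.152)<.09)
    n,L,s_,c=cv2.connectedComponentsWithStats(m.astype(np.uint8)); i=1+np.argmax(s_[1:,4]); P=w[L==i]
    print(lo,len(P),np.median(P[:,2]).round(4),rect(P))
E
```

```text
t 4.15 pos [ 0.4543 -0.1524  0.3034] yaw_y -163.4 tilt [-0.0008  0.0003] w 0.085 F [ 0.4  0.4 -0. ] q1,q6 [0.1  0.19]
[ 0.47151839 -0.21449054  0.37380016] 340.1136168040082
0.018 1585 0.0261 (array([ 452.4, -150.3]), array([103.2,  64.3]), -74.5)
0.038 672 0.0443 (array([ 469.4, -185.9]), array([48.8, 15.4]), 19.2)
0.055 542 0.0633 (array([ 478. , -148.6]), array([49.8,  9.7]), -70.8)
0.069 2270 0.0753 (array([ 457.5, -152.3]), array([62.5, 30.1]), -69.9)
```

View pics/wr1.png

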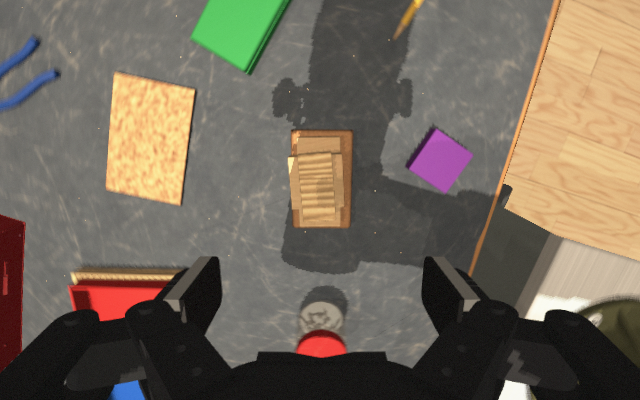

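Wrist view: the pile is at (321,180) with the striped piece at (317,187), mat at (151,138), purple at (440,160) and jar at (321,335). The thin piece is at (457.5,-152.3), long axis -69.9°. I'll check the fingertip reach, open and half closed.

apply_moves(delta_pos=[[0,0.1,1],[0,0.1,1],[0,-0.3,1],[0,0,1],[0,0,1],[0,0,0],[0,0,0],[0,0,0]], rot=[[0,0,-0.61],[0,0,0],[0,0,0],[0,0,0],[0,0,0],[0,0,0],[0,0,0],[0,0,0]], gripper=[45,45,45,45,45,45,45,45])

```text
t: 4.95
ee_pos: [0.4568, -0.1518, 0.2054]
eef_rot: [-2.566, 1.811, -0.003]
wrist_force: [-0.6, 0.6, -0.0]
gripper_width: 0.0448
gripper_force: 0.0
```

```bash
python3 - <<'E'
from h import *
d=get_image('wrist'); w=cloud(d); s,M=st()
def tip(w,p,M):
    q=(w-p)@M; m=(np.abs(q[...,0])<.03)&(np.abs(q[...,1])<.075)&(q[...,2]<.11)
    for sg in (1,-1):
        k=q[m&(q[...,1]*sg>0)]; k=k[np.isfinite(k[:,0])]; print(len(k),'reach p99',np.round(np.percentile(k[:,2],[95,99,99.9]),4),'inner y',np.round(np.percentile(np.abs(k[:,1]),[1,5]),4))
tip(np.load('wr1.npz')['w'],np.array([.4543,-.1524,.3034]),M)
tip(w,np.array(s['ee_pos']),M)
z=w[...,2]; P=w[(z>.069)&(z<.085)&(abs(w[...,0]-.457)<.06)&(abs(w[...,1]+.152)<.06)]; print(len(P),rect(P))
go(.4575,-.1523,.145)
E
```

```text
t 5.0 pos [ 0.4568 -0.1517  0.2053] yaw_y -160.43 tilt [ 0.002  -0.0002] w 0.0451 F [ 0.3 -0.2  0.3] q1,q6 [0.1  0.24]
23908 reach p99 [0.0402 0.0532 0.0582] inner y [0.0012 0.0059]
23482 reach p99 [0.0412 0.0534 0.0582] inner y [0.0012 0.0056]
23800 reach p99 [0.0432 0.0608 0.0676] inner y [0.0011 0.0059]
23450 reach p99 [0.0437 0.061  0.0679] inner y [0.0012 0.0057]
4670 (array([ 457.9, -152.5]), array([62. , 29.9]), -69.5)
t 5.0 pos [ 0.4568 -0.1517  0.2053] yaw_y -160.43 tilt [ 0.002  -0.0002] w 0.0451 F [ 0.3 -0.2  0.3] q1,q6 [0.1  0.24]
units [ 0.04 -0.02  3.02]
```

apply_moves(delta_pos=[[0.04,-0.05,1],[0,0,1],[0,0,1],[0,0,0.45],[0,0,0],[0,0,0],[0,0,0],[0,0,0]], rot=[[0,0,0],[0,0,0],[0,0,0],[0,0,0],[0,0,0],[0,0,0],[0,0,0],[0,0,0]], gripper=[45,45,45,45,45,24,24,24], grip_force=25)

```text
t: 5.8
ee_pos: [0.4581, -0.1521, 0.1363]
eef_rot: [-2.566, 1.81, -0.003]
wrist_force: [-0.4, 0.1, 4.7]
gripper_width: 0.0293
gripper_force: 25.4
```

```bash
python3 -c "
from h import *
s,M=st(); print(s['gripper_force'])"
```

```text
t 5.8 pos [ 0.4581 -0.1521  0.1363] yaw_y -160.4 tilt [ 0.002  -0.0002] w 0.0293 F [-0.4  0.1  4.7] q1,q6 [0.1  0.24]
25.37730574607849
```

apply_moves(delta_pos=[[0,0,-1],[0,0,-1],[0,0,-1],[0,0,-1],[-0.6,-0.85,0],[-0.6,-0.85,0],[-0.6,-0.85,0],[-0.6,-0.85,0]], rot=[[0,0,0],[0,0,0],[0,0,0],[0,0,0],[0,0,0],[0,0,0],[0,0,0],[0,0,0]], gripper=[24,24,24,24,24,24,24,24])

```text
t: 6.6
ee_pos: [0.5059, -0.0833, 0.2151]
eef_rot: [-2.567, 1.811, 0.0]
wrist_force: [0.2, 1.0, -1.0]
gripper_width: 0.0295
gripper_force: 24.9
```

apply_moves(delta_pos=[[-0.6,-0.85,0],[-0.6,-0.85,0],[-0.6,-0.85,0],[-0.6,-0.85,0],[-0.6,-0.85,0],[-0.6,-0.85,0],[-0.6,-0.85,0],[-0.6,-0.85,0]], rot=[[0,0,0],[0,0,0],[0,0,0],[0,0,0],[0,0,0],[0,0,0],[0,0,0],[0,0,0]], gripper=[24,24,24,24,24,24,24,24])

```text
t: 7.4
ee_pos: [0.6023, 0.0535, 0.2146]
eef_rot: [2.567, -1.811, -0.0]
wrist_force: [-0.0, -0.0, -0.2]
gripper_width: 0.0289
gripper_force: 24.9
```

apply_moves(delta_pos=[[-0.5,-0.85,0],[-0.5,-0.85,0],[0,0,0],[0,0,0],[0,0,0],[0,0,0],[0,0,0],[0,0,0]], rot=[[0,0,0],[0,0,0],[0,0,0.61],[0,0,0],[0,0,0],[0,0,0],[0,0,0],[0,0,0]], gripper=[24,24,24,24,24,24,24,24])

```text
t: 8.2
ee_pos: [0.6267, 0.0821, 0.2151]
eef_rot: [-2.51, 1.888, -0.0]
wrist_force: [0.1, 0.7, -0.8]
gripper_width: 0.0293
gripper_force: 24.9
```

```bash
python3 - <<'E'
from h import *
d=get_image('wrist'); cv2.imwrite('pics/wr2.png',d['image']); w=cloud(d); s,M=st()
hsv=cv2.cvtColor(d['image'],cv2.COLOR_BGR2HSV); H,S=hsv[...,0],hsv[...,1]
m=((H<6)|(H>174))&(S>150)&(abs(w[...,0]-.6275)<.09)&(abs(w[...,1]-.082)<.09); P=w[m&(w[...,2]>.03)&(w[...,2]<.045)]
print('rim',len(P),rect(P))
q=(w-np.array(s['ee_pos']))@M; k=(abs(q[...,0])<.05)&(abs(q[...,1])<.02)&(q[...,2]>.05)&(q[...,2]<.1)
print('held',k.sum(),np.nanpercentile(q[k],[2,98],axis=0).round(4))
go(.6275,.0822,.082)
E
```

```text
t 8.25 pos [0.6267 0.0821 0.2151] yaw_y -163.9 tilt [0.0003 0.0002] w 0.0293 F [ 0.1 -0.3 -0.6] q1,q6 [ 0.45 -0.17]
rim 2218 (array([625.2,  83.5]), array([124.4, 115. ]), 15.8)
held 10523 [[-0.0293 -0.0149  0.0534]
 [ 0.031   0.0159  0.067 ]]
t 8.25 pos [0.6267 0.0821 0.2151] yaw_y -163.9 tilt [0.0003 0.0002] w 0.0293 F [ 0.1 -0.3 -0.6] q1,q6 [ 0.45 -0.17]
units [ 0.01 -0.04  6.65]
```

View pics/wr2.png

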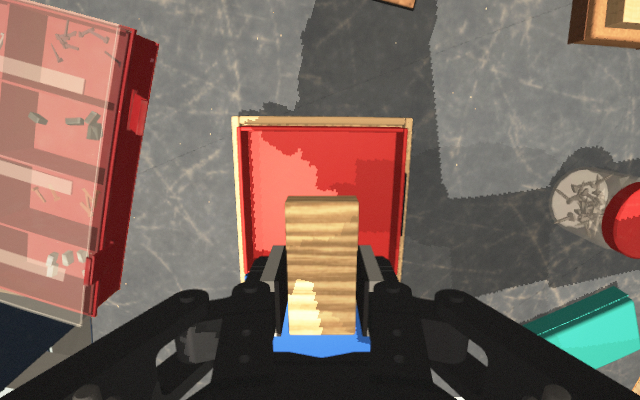

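The striped piece at (321,265) is held flat over the red bin (322,200), which is centred at (625,83.5). I'll lower and release.

apply_moves(delta_pos=[[0,0,1],[0,0,1],[0,0,1],[0,0,1],[0,0,1],[0,0,1],[0,0,0.35],[0,0,0.25]], rot=[[0,0,0],[0,0,0],[0,0,0],[0,0,0],[0,0,0],[0,0,0],[0,0,0],[0,0,0]], gripper=[24,24,24,24,24,24,24,24])

```text
t: 9.05
ee_pos: [0.6267, 0.0821, 0.0826]
eef_rot: [2.51, -1.888, -0.0]
wrist_force: [-0.2, -0.3, 1.0]
gripper_width: 0.029
gripper_force: 24.9
```

apply_moves(delta_pos=[[0,0,0],[0,0,0],[0,0,0],[0,0,0],[0,0,-0.5],[0,0,-1],[0,0,-1],[0,0,-1]], rot=[[0,0,0],[0,0,0],[0,0,0],[0,0,0],[0,0,0],[0,0,0],[0,0,0],[0,0,0]], gripper=[24,48,48,48,48,48,48,48])

```text
t: 9.85
ee_pos: [0.6269, 0.0823, 0.1547]
eef_rot: [-2.51, 1.888, -0.001]
wrist_force: [0.3, 0.3, 0.0]
gripper_width: 0.0481
gripper_force: 0.0
```

apply_moves(delta_pos=[[0,0,-1],[0,0,-1],[0,0,-1],[0,0,0],[0,0,0],[0,0,0],[0,0,0],[0,0,0]], rot=[[0,0,0],[0,0,0],[0,0,0],[0,0,0],[0,0,0],[0,0,0],[0,0,0],[0,0,0]], gripper=[48,70,70,70,70,70,70,70])

```text
t: 10.65
ee_pos: [0.6265, 0.0822, 0.2121]
eef_rot: [2.51, -1.888, -0.001]
wrist_force: [-0.5, -0.3, -0.0]
gripper_width: 0.0698
gripper_force: 0.0
```

```bash
cat >> h.py <<'E'
def slab(w,lo,hi,x,y,r=.09):
    m=(w[...,2]>lo)&(w[...,2]<hi)&(abs(w[...,0]-x)<r)&(abs(w[...,1]-y)<r)
    n,L,s_,c=cv2.connectedComponentsWithStats(m.astype(np.uint8))
    if n<2: return
    i=1+np.argmax(s_[1:,4]); P=w[L==i]; print('slab',lo,hi,len(P),np.median(P[:,2]).round(4),rect(P))
E
python3 - <<'E'
from h import *
d=get_image('wrist'); cv2.imwrite('pics/wr3.png',d['image']); w=cloud(d)
slab(w,.014,.027,.627,.08,.045)
d=get_image('top'); t=cloud(d); cv2.imwrite('pics/top3.png',d['image']); slab(t,.055,.07,.457,-.152); slab(t,.036,.05,.457,-.152); slab(t,.018,.034,.457,-.152)
s,M=st()
print('units',np.round(M.T@(np.array([.457,-.152,.21])-s['ee_pos'])/.02,2))
E
```

```text
slab 0.014 0.027 2920 0.0213 (array([626.1,  82.2]), array([62.7, 29.8]), -73.1)
slab 0.055 0.07 269 0.0641 (array([ 461.3, -154.8]), array([50.1, 50. ]), -70.3)
slab 0.036 0.05 111 0.0452 (array([ 448.2, -119.9]), array([42.3, 26.1]), 18.0)
slab 0.018 0.034 212 0.0266 (array([ 454.7, -150.3]), array([104.,  64.]), -74.7)
t 10.75 pos [0.6266 0.0822 0.2124] yaw_y -163.9 tilt [-0.0007 -0.0002] w 0.07 F [ 0.7 -0.4  0.7] q1,q6 [ 0.45 -0.17]
units [ 8.9  11.4   0.13]
```

The thin piece is flat on the red floor (top at 21.3 mm). Back to the pile for the square.

apply_moves(delta_pos=[[0.74,0.94,0],[0.74,0.94,0],[0.74,0.94,0],[0.74,0.94,0],[0.74,0.94,0],[0.74,0.94,0],[0.74,0.94,0],[0.74,0.94,0]], rot=[[0,0,0],[0,0,0],[0,0,0],[0,0,0],[0,0,0],[0,0,0],[0,0,0],[0,0,0]], gripper=[70,70,70,70,70,70,70,70])

```text
t: 11.55
ee_pos: [0.5144, -0.0739, 0.2129]
eef_rot: [-2.511, 1.888, 0.0]
wrist_force: [0.3, -1.0, 0.8]
gripper_width: 0.0701
gripper_force: 0.0
```

apply_moves(delta_pos=[[0.74,0.94,0],[0.74,0.94,0],[0.74,0.94,0],[0.74,0.94,0],[0,0,0],[0,0,0],[0,0,0],[0,0,0]], rot=[[0,0,0],[0,0,0],[0,0,0],[0,0,0],[0,0,-0.6],[0,0,0],[0,0,0],[0,0,0]], gripper=[70,70,70,70,70,70,70,70])

```text
t: 12.35
ee_pos: [0.4594, -0.1506, 0.2128]
eef_rot: [2.566, -1.813, -0.0]
wrist_force: [-1.1, -0.4, 0.4]
gripper_width: 0.0702
gripper_force: 0.0
```

```bash
python3 - <<'E'
from h import *
d=get_image('wrist'); w=cloud(d)
slab(w,.056,.07,.457,-.152); slab(w,.038,.05,.457,-.152); slab(w,.018,.034,.457,-.152); st()
E
```

```text
slab 0.056 0.07 5455 0.0633 (array([ 458.9, -154.8]), array([50.7, 50.1]), -70.8)
slab 0.038 0.05 1364 0.0444 (array([ 469.1, -185.9]), array([48.4, 15.7]), 19.0)
slab 0.018 0.034 2122 0.0261 (array([ 452.6, -150.8]), array([102.9,  64.3]), -74.6)
t 12.4 pos [ 0.4594 -0.1506  0.2127] yaw_y -160.47 tilt [-0.0004  0.0001] w 0.07 F [-0.2 -0.6  1.5] q1,q6 [0.1  0.24]
```

apply_moves(delta_pos=[[0.19,0.09,1],[0,0,1],[0,0,1],[0,0,1],[0,0,0.93],[0,0,0],[0,0,0],[0,0,0]], rot=[[0,0,0],[0,0,0],[0,0,0],[0,0,0],[0,0,0],[0,0,0],[0,0,0],[0,0,0]], gripper=[70,70,70,70,70,70,44,44])

```text
t: 13.2
ee_pos: [0.4597, -0.1551, 0.116]
eef_rot: [-2.566, 1.811, -0.003]
wrist_force: [0.2, -0.1, 0.3]
gripper_width: 0.0493
gripper_force: 27.0
```

apply_moves(delta_pos=[[0,0,0],[0,0,0],[0,0,-1],[0,0,-1],[0,0,-1],[0,0,-1],[0,0,-1],[0,0,0]], rot=[[0,0,0],[0,0,0],[0,0,0],[0,0,0],[0,0,0],[0,0,0],[0,0,0],[0,0,0]], gripper=[44,44,44,44,44,44,44,44])

```text
t: 14.0
ee_pos: [0.4599, -0.1554, 0.2178]
eef_rot: [-2.564, 1.811, -0.008]
wrist_force: [1.3, 0.4, 0.4]
gripper_width: 0.0497
gripper_force: 27.1
```

```bash
python3 - <<'E'
from h import *
d=get_image('wrist'); w=cloud(d)
slab(w,.018,.034,.457,-.152); slab(w,.038,.05,.457,-.152); slab(w,.14,.175,.459,-.154,.05); go(.5612,.3092,.21)
E
```

```text
slab 0.018 0.034 2002 0.0261 (array([ 458.6, -172.7]), array([64.4, 57.2]), 15.6)
slab 0.038 0.05 3395 0.0443 (array([ 462. , -173.2]), array([44.3, 42.1]), -73.4)
slab 0.14 0.175 17283 0.1655 (array([ 459.1, -155.6]), array([77.3, 51.1]), 19.7)
t 14.05 pos [ 0.4593 -0.1551  0.2157] yaw_y -160.46 tilt [0.0029 0.0002] w 0.0493 F [-0.2  0.4 -0.8] q1,q6 [0.09 0.25]
units [-20.18 -12.56   0.31]
```

apply_moves(delta_pos=[[-0.96,-0.6,0],[-0.96,-0.6,0],[-0.96,-0.6,0],[-0.96,-0.6,0],[-0.96,-0.6,0],[-0.96,-0.6,0],[-0.96,-0.6,0],[-0.96,-0.6,0]], rot=[[0,0,0],[0,0,0],[0,0,0],[0,0,0],[0,0,0],[0,0,0],[0,0,0],[0,0,0]], gripper=[44,44,44,44,44,44,44,44])

```text
t: 14.85
ee_pos: [0.4976, 0.0227, 0.213]
eef_rot: [2.565, -1.812, -0.002]
wrist_force: [0.1, -0.3, 0.2]
gripper_width: 0.0494
gripper_force: 27.1
```

apply_moves(delta_pos=[[-0.96,-0.6,0],[-0.96,-0.6,0],[-0.96,-0.6,0],[-0.96,-0.6,0],[-0.96,-0.6,0],[-0.96,-0.6,0],[-0.96,-0.6,0],[-0.96,-0.6,0]], rot=[[0,0,0],[0,0,0],[0,0,0],[0,0,0],[0,0,0],[0,0,0],[0,0,0],[0,0,0]], gripper=[44,44,44,44,44,44,44,44])

```text
t: 15.65
ee_pos: [0.537, 0.1998, 0.2134]
eef_rot: [2.565, -1.812, -0.001]
wrist_force: [1.3, 0.2, 0.2]
gripper_width: 0.0496
gripper_force: 27.1
```

apply_moves(delta_pos=[[-0.96,-0.6,0],[-0.96,-0.6,0],[-0.96,-0.6,0],[-0.96,-0.6,0],[-0.96,-0.6,0],[0,0,0],[0,0,0],[0,0,0]], rot=[[0,0,0],[0,0,0],[0,0,0],[0,0,0],[0,0,0],[0,0,0.6],[0,0,0],[0,0,0]], gripper=[44,44,44,44,44,44,44,44])

```text
t: 16.45
ee_pos: [0.5613, 0.3091, 0.2136]
eef_rot: [2.511, -1.886, -0.001]
wrist_force: [0.2, 0.4, -0.3]
gripper_width: 0.0493
gripper_force: 27.1
```

```bash
python3 - <<'E'
from h import *
d=get_image('wrist'); cv2.imwrite('pics/wr4.png',d['image']); w=cloud(d)
hsv=cv2.cvtColor(d['image'],cv2.COLOR_BGR2HSV); H,S=hsv[...,0],hsv[...,1]
P=w[(H>20)&(H<35)&(S>150)&(w[...,2]>.03)&(w[...,2]<.045)&(abs(w[...,0]-.561)<.09)&(abs(w[...,1]-.309)<.09)]; print('rim',len(P),rect(P))
go(.561,.309,.08)
E
```

```text
rim 1879 (array([564.1, 303.5]), array([124.9, 102. ]), 15.8)
t 16.5 pos [0.5614 0.3089 0.2139] yaw_y -163.84 tilt [-0.0005 -0.0003] w 0.0494 F [ 0.7  0.3 -0.5] q1,q6 [ 0.81 -0.53]
units [-0.01  0.01  6.7 ]
```

View pics/wr4.png

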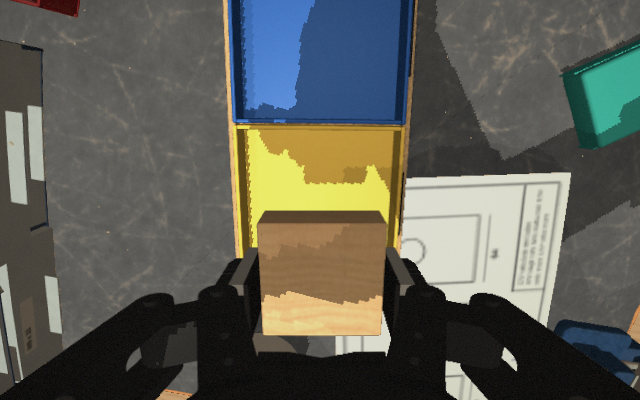

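The square at (320,270) is held level over the yellow bin (320,180). I'll lower, release and rise.

apply_moves(delta_pos=[[0,0,1],[0,0,1],[0,0,1],[0,0,1],[0,0,1],[0,0,1],[0,0,0.4],[0,0,0.22]], rot=[[0,0,0],[0,0,0],[0,0,0],[0,0,0],[0,0,0],[0,0,0],[0,0,0],[0,0,0]], gripper=[44,44,44,44,44,44,44,44])

```text
t: 17.3
ee_pos: [0.5613, 0.3087, 0.0813]
eef_rot: [2.51, -1.888, -0.0]
wrist_force: [-0.3, 0.6, 0.3]
gripper_width: 0.0497
gripper_force: 27.1
```

apply_moves(delta_pos=[[0,0,0],[0,0,0],[0,0,0],[0,0,0],[0,0,-0.5],[0,0,-1],[0,0,-1],[0,0,-1]], rot=[[0,0,0],[0,0,0],[0,0,0],[0,0,0],[0,0,0],[0,0,0],[0,0,0],[0,0,0]], gripper=[44,66,66,66,66,66,66,66])

```text
t: 18.1
ee_pos: [0.5616, 0.3092, 0.1538]
eef_rot: [-2.51, 1.888, -0.001]
wrist_force: [-0.4, 0.6, -0.6]
gripper_width: 0.0657
gripper_force: 0.0
```

apply_moves(delta_pos=[[0,0,-1],[0,0,-1],[0,0,-1],[0,0,0],[0,0,0],[0,0,0],[0,0,0],[0,0,0]], rot=[[0,0,0],[0,0,0],[0,0,0],[0,0,0],[0,0,0],[0,0,0],[0,0,0],[0,0,0]], gripper=[66,66,66,66,66,66,66,66])

```text
t: 18.9
ee_pos: [0.5613, 0.309, 0.2111]
eef_rot: [2.51, -1.888, -0.0]
wrist_force: [-0.2, -1.0, -0.9]
gripper_width: 0.0661
gripper_force: 0.0
```

```bash
python3 - <<'E'
from h import *
w=cloud(get_image('wrist')); slab(w,.02,.034,.561,.309,.045)
t=cloud(get_image('top')); slab(t,.038,.05,.457,-.152); slab(t,.018,.034,.457,-.152)
go(.457,-.153,.21)
E
```

```text
slab 0.02 0.034 4142 0.0283 (array([560.6, 308.7]), array([50.1, 49.9]), 16.2)
slab 0.038 0.05 393 0.0447 (array([ 457.8, -151.1]), array([90.6, 42.3]), -73.2)
slab 0.018 0.034 255 0.0266 (array([ 454.6, -150.3]), array([103.4,  64. ]), -74.8)
t 19.0 pos [0.5614 0.3091 0.2114] yaw_y -163.9 tilt [-0.0006 -0.0005] w 0.066 F [ 1.1  0.1 -0.2] q1,q6 [ 0.81 -0.53]
units [20.75 11.42  0.09]
```

apply_moves(delta_pos=[[0.98,0.54,0],[0.98,0.54,0],[0.98,0.54,0],[0.98,0.54,0],[0.98,0.54,0],[0.98,0.54,0],[0.98,0.54,0],[0.98,0.54,0]], rot=[[0,0,0],[0,0,0],[0,0,0],[0,0,0],[0,0,0],[0,0,0],[0,0,0],[0,0,0]], gripper=[66,66,66,66,66,66,66,66])

```text
t: 19.8
ee_pos: [0.5216, 0.1335, 0.2118]
eef_rot: [2.511, -1.888, -0.0]
wrist_force: [-0.1, -0.0, 0.5]
gripper_width: 0.0658
gripper_force: 0.0
```

apply_moves(delta_pos=[[0.98,0.54,0],[0.98,0.54,0],[0.98,0.54,0],[0.98,0.54,0],[0.98,0.54,0],[0.98,0.54,0],[0.98,0.54,0],[0.98,0.54,0]], rot=[[0,0,0],[0,0,0],[0,0,0],[0,0,0],[0,0,0],[0,0,0],[0,0,0],[0,0,0]], gripper=[66,66,66,66,66,66,66,66])

```text
t: 20.6
ee_pos: [0.4819, -0.0412, 0.212]
eef_rot: [-2.511, 1.888, -0.0]
wrist_force: [0.0, 0.0, -0.2]
gripper_width: 0.066
gripper_force: 0.0
```

apply_moves(delta_pos=[[0.98,0.54,0],[0.98,0.54,0],[0.98,0.54,0],[0.98,0.54,0],[0.98,0.54,0],[0,0,0],[0,0,0],[0,0,0]], rot=[[0,0,0],[0,0,0],[0,0,0],[0,0,0],[0,0,0],[0,0,-0.1],[0,0,0],[0,0,0]], gripper=[62,62,62,62,62,62,62,62])

```text
t: 21.4
ee_pos: [0.4578, -0.1488, 0.2119]
eef_rot: [-2.52, 1.875, 0.0]
wrist_force: [0.2, 0.1, 0.3]
gripper_width: 0.0617
gripper_force: 0.0
```

```bash
python3 - <<'E'
from h import *
d=get_image('wrist'); w=cloud(d); cv2.imwrite('pics/wr5.png',d['image'])
slab(w,.038,.05,.457,-.152); slab(w,.018,.034,.457,-.152); st()
E
```

```text
slab 0.038 0.05 6924 0.0444 (array([ 455.2, -150.8]), array([89.9, 42.2]), -73.3)
slab 0.018 0.034 3380 0.0261 (array([ 452.4, -150.3]), array([103.6,  64.3]), -74.6)
t 21.45 pos [ 0.4578 -0.1487  0.2119] yaw_y -163.29 tilt [0.     0.0002] w 0.0622 F [ 0.8 -0.1 -0.6] q1,q6 [0.11 0.19]
```

View pics/wr5.png

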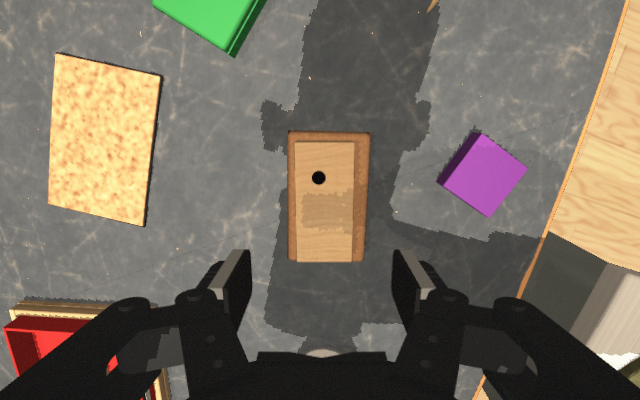

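Drilled piece (hole at (319,178), body (325,200)) alone lies on the block, centre (455.2,-150.8). Grasp, lift.

apply_moves(delta_pos=[[0.06,0.15,1],[0,0,1],[0,0,1],[0,0,1],[0,0,1],[0,0,0.62],[0,0,0],[0,0,0]], rot=[[0,0,0],[0,0,0],[0,0,0],[0,0,0],[0,0,0],[0,0,0],[0,0,0],[0,0,0]], gripper=[62,62,62,62,62,62,62,36], grip_force=30)

```text
t: 22.25
ee_pos: [0.4556, -0.1511, 0.1002]
eef_rot: [2.521, -1.875, 0.001]
wrist_force: [-0.7, -0.8, -0.5]
gripper_width: 0.0489
gripper_force: 0.0
```

apply_moves(delta_pos=[[0,0,0],[0,0,0],[0,0,0],[0,0,-1],[0,0,-1],[0,0,-1],[0,0,-1],[0,0,-1]], rot=[[0,0,0],[0,0,0],[0,0,0],[0,0,0],[0,0,0],[0,0,0],[0,0,0],[0,0,0]], gripper=[36,36,36,36,36,36,36,36])

```text
t: 23.05
ee_pos: [0.4549, -0.1512, 0.2001]
eef_rot: [-2.52, 1.876, 0.001]
wrist_force: [0.1, -0.1, -0.7]
gripper_width: 0.0413
gripper_force: 31.1
```

```bash
python3 - <<'E'
from h import *
w=cloud(get_image('wrist')); slab(w,.018,.034,.457,-.152)
s,M=st(); q=(w-np.array(s['ee_pos']))@M; k=(abs(q[...,0])<.07)&(abs(q[...,1])<.02)&(q[...,2]>.045)&(q[...,2]<.1)
print('held',k.sum(),np.nanpercentile(q[k],[2,98],axis=0).round(4))
go(.5935,.1962,.2)
E
```

```text
slab 0.018 0.034 2404 0.0262 (array([ 463.6, -191.3]), array([64.2, 19.8]), 16.6)
t 23.1 pos [ 0.4561 -0.1517  0.2041] yaw_y -163.33 tilt [ 0.0049 -0.0012] w 0.041 F [-0.2 -0.3  3.6] q1,q6 [0.1  0.19]
held 18498 [[-0.0363 -0.0184  0.0582]
 [ 0.0438  0.0192  0.0657]]
t 23.1 pos [ 0.4561 -0.1517  0.2041] yaw_y -163.33 tilt [ 0.0049 -0.0012] w 0.041 F [-0.2 -0.3  3.6] q1,q6 [0.1  0.19]
units [-14.69 -11.57   0.22]
```

apply_moves(delta_pos=[[-0.92,-0.72,0],[-0.92,-0.72,0],[-0.92,-0.72,0],[-0.92,-0.72,0],[-0.92,-0.72,0],[-0.92,-0.72,0],[-0.92,-0.72,0],[-0.92,-0.72,0]], rot=[[0,0,0],[0,0,0],[0,0,0],[0,0,0],[0,0,0],[0,0,0],[0,0,0],[0,0,0]], gripper=[36,36,36,36,36,36,36,36])

```text
t: 23.9
ee_pos: [0.5234, 0.0238, 0.1991]
eef_rot: [2.52, -1.876, -0.001]
wrist_force: [-0.2, 1.3, -1.1]
gripper_width: 0.0416
gripper_force: 31.1
```

apply_moves(delta_pos=[[-0.92,-0.72,0],[-0.92,-0.72,0],[-0.92,-0.72,0],[-0.92,-0.72,0],[-0.92,-0.72,0],[-0.92,-0.72,0],[-0.92,-0.72,0],[-0.92,-0.72,0]], rot=[[0,0,0],[0,0,0],[0,0,0],[0,0,0],[0,0,0],[0,0,0],[0,0,0],[0,0,0.1]], gripper=[36,36,36,36,36,36,36,36])

```text
t: 24.7
ee_pos: [0.5916, 0.1977, 0.1989]
eef_rot: [2.51, -1.888, -0.001]
wrist_force: [-0.2, -0.6, 0.1]
gripper_width: 0.0414
gripper_force: 31.1
```

apply_moves(delta_pos=[[0,0,0],[0,0,0],[0,0,0],[0,0,0],[0,0,0],[0,0,0],[0,0,0],[0,0,0]], rot=[[0,0,0],[0,0,0],[0,0,0],[0,0,0],[0,0,0],[0,0,0],[0,0,0],[0,0,0]], gripper=[36,36,36,36,36,36,36,36])

```text
t: 25.5
ee_pos: [0.5914, 0.1968, 0.1995]
eef_rot: [-2.51, 1.889, 0.0]
wrist_force: [-0.5, -0.6, 0.2]
gripper_width: 0.0413
gripper_force: 31.1
```

```bash
python3 - <<'E'
from h import *
d=get_image('wrist'); cv2.imwrite('pics/wr6.png',d['image']); w=cloud(d); s,M=st()
hsv=cv2.cvtColor(d['image'],cv2.COLOR_BGR2HSV); H,S=hsv[...,0],hsv[...,1]
q=(w-np.array(s['ee_pos']))@M
P=w[(H>95)&(H<125)&(S>120)&(w[...,2]>.03)&(w[...,2]<.045)&(abs(w[...,0]-.594)<.1)&(abs(w[...,1]-.196)<.1)]; print('rim',len(P),rect(P), 'tool x range',np.percentile(((P-np.array(s['ee_pos']))@M)[:,0],[0.5,99.5]))
k=(abs(q[...,0])<.07)&(abs(q[...,1])<.018)&(q[...,2]>.045)&(q[...,2]<.1); print('held x',np.percentile(q[k][:,0],[.1,99.9]))
go(.5935,.1962,.083)
E
```

```text
t 25.55 pos [0.5914 0.1969 0.1995] yaw_y -163.9 tilt [-0.      0.0001] w 0.041 F [-0.8 -0.2  0.3] q1,q6 [ 0.64 -0.36]
rim 2310 (array([595. , 191.7]), array([124.2, 104.8]), 15.8) tool x range [-0.04255128  0.05853532]
held x [-0.03850094  0.04508006]
t 25.55 pos [0.5914 0.1969 0.1995] yaw_y -163.9 tilt [-0.      0.0001] w 0.041 F [-0.8 -0.2  0.3] q1,q6 [ 0.64 -0.36]
units [ 0.06 -0.09  5.83]
```

View pics/wr6.png

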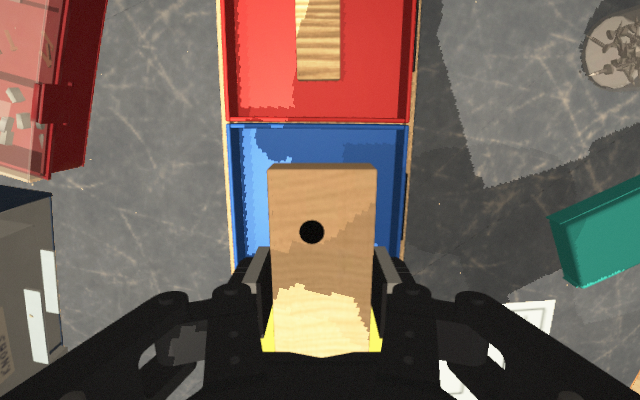

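The drilled piece at (322,260) is level over the blue bin (318,200), centred with 10 mm at each end. Lower and release.

apply_moves(delta_pos=[[0.05,-0.08,1],[0,0,1],[0,0,1],[0,0,1],[0,0,1],[0,0,0.5],[0,0,0.3],[0,0,0.04]], rot=[[0,0,0],[0,0,0],[0,0,0],[0,0,0],[0,0,0],[0,0,0],[0,0,0],[0,0,0]], gripper=[36,36,36,36,36,36,36,36])

```text
t: 26.35
ee_pos: [0.5934, 0.1965, 0.0838]
eef_rot: [-2.511, 1.888, -0.001]
wrist_force: [-6.1, -0.2, 8.0]
gripper_width: 0.0414
gripper_force: 32.2
```

apply_moves(delta_pos=[[0,0,0],[0,0,0],[0,0,0],[0,0,0],[0,0,-0.5],[0,0,-1],[0,0,-1],[0,0,-1]], rot=[[0,0,0],[0,0,0],[0,0,0],[0,0,0],[0,0,0],[0,0,0],[0,0,0],[0,0,0]], gripper=[36,60,60,60,60,60,60,60])

```text
t: 27.15
ee_pos: [0.5934, 0.1964, 0.1544]
eef_rot: [-2.51, 1.888, -0.001]
wrist_force: [0.3, 0.9, -0.1]
gripper_width: 0.0598
gripper_force: 0.0
```

apply_moves(delta_pos=[[0,0,-1],[0,0,-1],[0,0,-1],[0,0,0],[0,0,0],[0,0,0],[0,0,0],[0,0,0]], rot=[[0,0,0],[0,0,0],[0,0,0],[0,0,0],[0,0,0],[0,0,0],[0,0,0],[0,0,0]], gripper=[60,60,60,85,85,85,85,85])

```text
t: 27.95
ee_pos: [0.593, 0.1963, 0.2119]
eef_rot: [2.51, -1.888, -0.001]
wrist_force: [0.2, 0.7, -1.0]
gripper_width: 0.0849
gripper_force: 0.0
```

```bash
python3 - <<'E'
from h import *
w=cloud(get_image('wrist')); slab(w,.02,.034,.5935,.196,.053)
t=cloud(get_image('top')); slab(t,.018,.034,.457,-.152); slab(t,.06,.09,.4066,.0217)
go(.453,-.1505,.2)
E
```

```text
slab 0.02 0.034 6055 0.0274 (array([592.4, 196.5]), array([89.3, 42.1]), -73.8)
slab 0.018 0.034 664 0.0266 (array([ 454.9, -150.3]), array([103.9,  64.4]), -74.0)
slab 0.06 0.09 263 0.0754 (array([406.6,  21.8]), array([52.1, 51.2]), 2.4)
t 28.05 pos [0.5932 0.1963 0.2122] yaw_y -163.9 tilt [-0.0007 -0.0004] w 0.085 F [-0.9 -0.7 -0.3] q1,q6 [ 0.64 -0.36]
units [14.72 11.54  0.62]
```

apply_moves(delta_pos=[[0.92,0.72,0],[0.92,0.72,0],[0.92,0.72,0],[0.92,0.72,0],[0.92,0.72,0],[0.92,0.72,0],[0.92,0.72,0],[0.92,0.72,0]], rot=[[0,0,0],[0,0,0],[0,0,0],[0,0,0],[0,0,0],[0,0,0],[0,0,0],[0,0,0]], gripper=[85,85,85,85,85,85,85,85])

```text
t: 28.85
ee_pos: [0.5229, 0.0222, 0.2127]
eef_rot: [-2.511, 1.888, 0.0]
wrist_force: [-0.3, -0.2, 0.1]
gripper_width: 0.0844
gripper_force: 0.0
```

apply_moves(delta_pos=[[0.92,0.72,0],[0.92,0.72,0],[0.92,0.72,0],[0.92,0.72,0],[0.92,0.72,0],[0.92,0.72,0],[0.92,0.72,0],[0.92,0.72,0]], rot=[[0,0,0],[0,0,0],[0,0,0],[0,0,0],[0,0,0],[0,0,0],[0,0,0],[0,0,0]], gripper=[85,85,85,85,85,85,85,85])

```text
t: 29.65
ee_pos: [0.453, -0.1512, 0.2127]
eef_rot: [-2.511, 1.888, -0.0]
wrist_force: [0.6, 0.2, 1.1]
gripper_width: 0.0852
gripper_force: 0.0
```

apply_moves(delta_pos=[[0,0,0],[0,0,0],[0,0,0],[0,0,0],[0,0,0],[0,0,0],[0,0,0],[0,0,0]], rot=[[0,0,0],[0,0,0],[0,0,0],[0,0,0],[0,0,0],[0,0,0],[0,0,0],[0,0,0]], gripper=[85,85,85,85,85,85,85,85])

```text
t: 30.45
ee_pos: [0.4536, -0.1503, 0.2127]
eef_rot: [-2.511, 1.888, 0.0]
wrist_force: [0.6, 0.2, 0.1]
gripper_width: 0.085
gripper_force: 0.0
```

```bash
python3 - <<'E'
from h import *
d=get_image('wrist'); w=cloud(d)
slab(w,.018,.034,.457,-.152)
hsv=cv2.cvtColor(d['image'],cv2.COLOR_BGR2HSV); H,S,V=cv2.split(hsv)
P=w[(H<28)&(S>70)&(V>110)&(w[...,2]<.01)&(abs(w[...,0]-.6486)<.09)&(abs(w[...,1]+.14)<.09)]; print('mat',len(P),rect(P))
go(.4524,-.1503,.0715)
E
```

```text
slab 0.018 0.034 10210 0.0263 (array([ 452.5, -150.4]), array([103.3,  64.2]), -74.6)
mat 15188 (array([ 653.8, -149.3]), array([157.8, 103. ]), -87.2)
t 30.5 pos [ 0.4535 -0.1503  0.2126] yaw_y -163.89 tilt [-0.0002  0.0001] w 0.085 F [-0.5 -1.1 -0.5] q1,q6 [0.1  0.18]
units [-0.01  0.05  7.06]
```

apply_moves(delta_pos=[[0,0.05,1],[0,0,1],[0,0,1],[0,0,1],[0,0,1],[0,0,1],[0,0,0.7],[0,0,0.34]], rot=[[0,0,0.1],[0,0,0],[0,0,0],[0,0,0],[0,0,0],[0,0,0],[0,0,0],[0,0,0]], gripper=[85,85,85,85,85,85,85,85])

```text
t: 31.3
ee_pos: [0.452, -0.1506, 0.0705]
eef_rot: [2.5, -1.9, -0.003]
wrist_force: [0.3, 1.0, 0.1]
gripper_width: 0.0852
gripper_force: 0.0
```

apply_moves(delta_pos=[[0,0,0],[0,0,0],[0,0,0],[0,0,0],[0,0,0],[0,0,0],[0,0,0],[0,0,0]], rot=[[0,0,0],[0,0,0],[0,0,0],[0,0,0],[0,0,0],[0,0,0],[0,0,0],[0,0,0]], gripper=[85,58,58,58,58,58,58,58], grip_force=40)

```text
t: 32.1
ee_pos: [0.4534, -0.1506, 0.0733]
eef_rot: [-2.5, 1.9, -0.003]
wrist_force: [-0.4, 1.2, 5.0]
gripper_width: 0.0613
gripper_force: 46.2
```

```bash
python3 -c "
from h import *
s,M=st(); print(s['gripper_force'])"
```

```text
t 32.1 pos [ 0.4534 -0.1506  0.0733] yaw_y -164.45 tilt [ 0.0024 -0.0003] w 0.0613 F [-0.4  1.2  5. ] q1,q6 [0.1  0.17]
46.247642040252686
```

apply_moves(delta_pos=[[0,0,-0.5],[0,0,-1],[0,0,-1],[0,0,-1],[0,0,-1],[0,0,-0.5],[0.21,-0.96,0],[0.21,-0.96,0]], rot=[[0,0,0],[0,0,0],[0,0,0],[0,0,0],[0,0,0],[0,0,0],[0,0,0],[0,0,0]], gripper=[58,58,58,58,58,58,58,58])

```text
t: 32.9
ee_pos: [0.4921, -0.1483, 0.1722]
eef_rot: [-2.5, 1.901, -0.0]
wrist_force: [-1.4, 0.4, -0.7]
gripper_width: 0.0614
gripper_force: 45.5
```

apply_moves(delta_pos=[[0.21,-0.96,0],[0.21,-0.96,0],[0.21,-0.96,0],[0.21,-0.96,0],[0.21,-0.96,0],[0.21,-0.96,0],[0.21,-0.96,0],[0.21,-0.96,0]], rot=[[0,0,0],[0,0,0],[0,0,0],[0,0,0],[0,0,0],[0,0,0],[0,0,0],[0,0,0]], gripper=[58,58,58,58,58,58,58,58])

```text
t: 33.7
ee_pos: [0.6492, -0.1396, 0.1708]
eef_rot: [2.5, -1.901, -0.003]
wrist_force: [1.2, -0.4, -1.3]
gripper_width: 0.0613
gripper_force: 45.5
```

apply_moves(delta_pos=[[0,0,0],[0,0,0],[0,0,0],[0,0,0],[0,0,0],[0,0,0],[0,0,0],[0,0,0]], rot=[[0,0,0.72],[0,0,0.72],[0,0,0.72],[0,0,0],[0,0,0],[0,0,0],[0,0,0],[0,0,0]], gripper=[58,58,58,58,58,58,58,58])

```text
t: 34.5
ee_pos: [0.6488, -0.1397, 0.1719]
eef_rot: [-2.282, 2.159, 0.0]
wrist_force: [0.2, 0.6, -0.9]
gripper_width: 0.061
gripper_force: 45.4
```

```bash
python3 - <<'E'
from h import *
d=get_image('wrist'); cv2.imwrite('pics/wr7.png',d['image']); w=cloud(d); s,M=st()
q=(w-np.array(s['ee_pos']))@M; k=(abs(q[...,0])<.07)&(abs(q[...,1])<.025)&(q[...,2]>.035)&(q[...,2]<.06); print('held',np.percentile(q[k],[.2,99.8],axis=0).round(4))
go(.6486,-.1395,.077)
E
```

```text
t 34.55 pos [ 0.6488 -0.1397  0.1719] yaw_y -176.83 tilt [-0.      0.0001] w 0.0615 F [ 0.6 -0.4 -0.9] q1,q6 [ 0.09 -0.03]
held [[-0.0299 -0.0249  0.0454]
 [ 0.052   0.0249  0.0576]]
t 34.55 pos [ 0.6488 -0.1397  0.1719] yaw_y -176.83 tilt [-0.      0.0001] w 0.0615 F [ 0.6 -0.4 -0.9] q1,q6 [ 0.09 -0.03]
units [-0.01  0.01  4.74]
```

View pics/wr7.png

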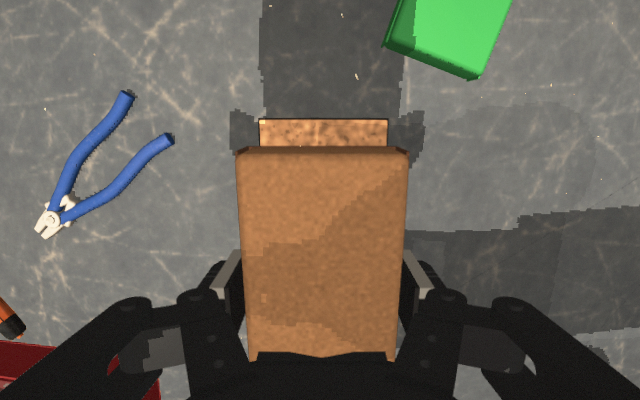

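Block held level at (322,250), centred on the mat, whose far edge shows at (322,131). I'll lower, release and rise.

apply_moves(delta_pos=[[0,0,1],[0,0,1],[0,0,1],[0,0,1],[0,0,0.4],[0,0,0.3],[0,0,0.06],[0,0,0]], rot=[[0,0,0],[0,0,0],[0,0,0],[0,0,0],[0,0,0],[0,0,0],[0,0,0],[0,0,0]], gripper=[58,58,58,58,58,58,58,58])

```text
t: 35.35
ee_pos: [0.6492, -0.1397, 0.0775]
eef_rot: [-2.281, 2.159, -0.001]
wrist_force: [0.2, -0.7, -2.4]
gripper_width: 0.0607
gripper_force: 45.4
```

apply_moves(delta_pos=[[0,0,0],[0,0,0],[0,0,0],[0,0,0],[0,0,0],[0,0,-0.5],[0,0,-1],[0,0,-1]], rot=[[0,0,0],[0,0,0],[0,0,0],[0,0,0],[0,0,0],[0,0,0],[0,0,0],[0,0,0]], gripper=[85,85,85,85,85,85,85,85])

```text
t: 36.15
ee_pos: [0.6487, -0.1398, 0.1278]
eef_rot: [2.281, -2.159, -0.0]
wrist_force: [-0.3, 0.6, 0.6]
gripper_width: 0.0849
gripper_force: 0.0
```

apply_moves(delta_pos=[[0,0,-1],[0,0,-1],[0,0,-1],[0,0,-1],[0,0,-1],[0,0,0],[0,0,0],[0,0,0]], rot=[[0,0,0],[0,0,0],[0,0,0],[0,0,0],[0,0,0],[0,0,0],[0,0,0],[0,0,0]], gripper=[85,85,85,85,85,85,85,85])

```text
t: 36.95
ee_pos: [0.6485, -0.1396, 0.2258]
eef_rot: [2.281, -2.159, -0.002]
wrist_force: [-0.1, 0.1, 0.1]
gripper_width: 0.085
gripper_force: 0.0
```

```bash
python3 - <<'E'
from h import *
st(); d=get_image('wrist'); w=cloud(d); cv2.imwrite('pics/wr8.png',d['image'])
slab(w,.022,.04,.6486,-.1395,.08)
t=cloud(get_image('top')); slab(t,.02,.035,.6486,-.1395,.08); slab(t,.06,.09,.4066,.0217); slab(t,.1,.16,.5415,-.4193)
E
```

```text
t 36.95 pos [ 0.6485 -0.1396  0.2258] yaw_y -176.85 tilt [-0.0014  0.0004] w 0.085 F [-0.1  0.1  0.1] q1,q6 [ 0.09 -0.03]
slab 0.022 0.04 9564 0.0303 (array([ 647.8, -139.7]), array([102.9,  64.4]), -86.9)
slab 0.02 0.035 335 0.0301 (array([ 648.9, -127.1]), array([79.4, 65.9]), -86.9)
slab 0.1 0.16 99 0.1162 (array([ 542.5, -421.4]), array([35.7, 27.6]), 71.6)
```

View pics/wr8.png

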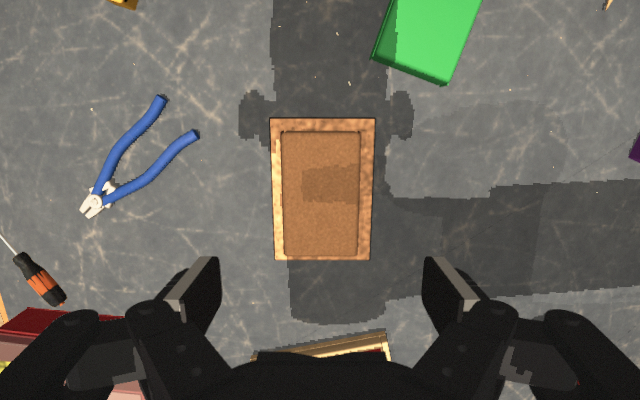

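The block at (320,193) lies on the mat (322,189), within about 1 mm of its centre and aligned. Handing in.

```bash
python3 -c "
from plant import finish_job
print(finish_job())"
```

```text
the job is handed in; nothing more can be done
None
```

The job is handed in at about 37 s of the 99 s allowed: by camera, each off-cut lies flat in its own bin and the sanding block is within about 1 mm of the mat's centre and aligned; the jar read unmoved after the off-cuts, the glue bottle only showed a rough match at the end, and the hand-in call returned no verdict.

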